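Sweep the chestnuts off the quartz slab into the steel tray

ROBOT

A 6-joint arm with a two-finger parallel gripper is mounted at the origin on the work surface. World frame = base frame: x ahead of the robot, y to its left, z up, the work surface at z = 0. Lengths are in m, angles in rad, forces in N, time in s.
With the tool pointing down it reaches from about 0.25 to 0.775 m from the base axis. Payload 4 kg.
Tool frame: the origin (TCP) lies midway between the tips of the shut fingers; the grasp point (between the pads) lies 19 mm behind it (robot.tcp_to_grasp is the distance from the TCP to the grasp point, in m); z points along the fingers, y is the line along which they close (so a half turn about z gives the same grasp; the last joint's range is limited). The gripper opens to 94 mm and grips with 3 to 60 N. Pads are 16 mm wide; open, the fingers measure 119 mm over their backs; the gripper's body (75 mm by 177 mm) begins 78 mm behind the grasp point.
Start: joints at [-1.309, 0.087, 1.371, -0, 1.684, -0.103], TCP at [0.196, -0.514, 0.177] pointing down, gripper open.
Joint ranges: [-3.1, 3.1], [-0.76, 2.03], [0.27, 2.55], [-1.08, 4.22], [0.17, 2.65], [-2.57, 2.57]. Speed limits (rad/s): [2.79, 2.79, 3.14, 3.14, 3.14, 3.14].

INTERFACE

Orientations are given as [roll, pitch, yaw] about the fixed x, y, z axes, in that order (R = Rz(yaw) Ry(pitch) Rx(roll)).
In Python, from bench import robot, viewer gives the robot as it stands. The module is installed in compiled form; this text tells all that it offers.
- The arm moves only by the shell command python3 -m handwheel 'ROWS' [OPENING]. ROWS is JSON, a list of rows, each a list of 6 numbers: the shift along the tool's x, y, z in units of 0.2 m (1.0 is 0.2 m), then the turn, a rotation vector about the tool's x, y, z in units of 30 degrees (1.0 is 30 degrees). In form: [[x, y, z, wx, wy, wz], ...]. A call has 1 to 10 rows; each row is the pose to reach, as a shift and turn from the pose commanded when the call began, along the tool's axes at that moment; what a row does not reach only later rows make up. A row lasts 1/12 s, in which the tool goes at most 41.7 mm and 7.16 degrees, less where a joint would pass 70% of its speed; a pose out of reach is approached as far as the arm can. A call with a number of a shift or a turn outside -1 to 1 is refused whole. A call with a gripper value outside its range is refused whole. OPENING is the gripper's target within -1 to 1 (shut at 1, half-way at 0, fully open at -1), set as the call begins (- or left out, the last holds). The fingers move at their own pace and stop on an object; the grip force is fixed at half the most. Time passes only in rows, so rows that repeat a pose let the fingers close. It gives the time, the measured TCP pose, the force, the opening and the grip force at its end, in the units of the state.
- robot.get_obs(): the state, without advancing time (a new reading comes with each control period).
- viewer.snapshot(name): name is "scene" or "top" or "wrist"; returns the picture (480x640x3 uint8, red, green, blue); there is no depth.
- viewer.calibration(name): a dict with "fx", "fy", "cx", "cy" (pixels), "k1" (the pictures are not rectified: a ray, as slopes to the right and down, at radius r is drawn at 1 + k1 r^2 times it, then the intrinsics apply), "R" (3x3) and "t" (3): a world point X has camera coordinates R X + t. Camera axes: x right, y down, z forward; pixel columns grow to the right and rows downward; lengths in m; the calibration is good to about 2 mm. A picture is of the moment at which its call begins: read the wrist's pose just before it. calibration takes no time and is no camera call; for the wrist camera it gives the pose at the moment of the call.
- robot.close_job(): hands the job in; it is judged then, once.
The state is a dict: "time": time; "joint_positions": joint angles; "qvel": joint speeds; "joint_torque": joint torques, N m; "tool_pos": TCP position; "ee_rot": TCP orientation; "wrist_force": force on the tool from outside, world axes, zero at the start; "wrist_torque": the same for the moment, N m; "width": finger opening in m; "finger_force": force on a finger pad.
Only numpy, scipy, OpenCV 4.12 (cv2) and the standard library are available. Lean on these libraries where they do the work, as an engineer would, in place of code of your own. Each camera call takes 0.05 s, during which the arm holds its last target. There are 200 camera calls.

TASK

Sweep the three chestnuts across the white quartz slab with closed fingers and over its edge, so that all of them end up lying in the steel tray that stands against the slab. Only push them: do not pinch or lift them. Leave the snack pot on the slab, the yellow bowl and the glass standing where they are, and finish with the fingers clear of everything.

Things in the scene. Friction and masses are not known exactly. Their poses are not given: they have to be found in the camera images.
- slab: White quartz slab, fixed, 240 x 300 x 40 mm (its own x, y, z), lying on the oak island. Origin at the centre of its underside, so its flat top is 40 mm above the origin. Its long axis is its own y; it is turned up to 0.2 rad from the world axes. Its two short edges are at own y = +150 and -150 mm; the tray stands against one of them, the bowl beside the other.
- tray: Open stainless-steel tray, fixed, 240 x 130 x 30 mm (its own x, y, z) with 4 mm walls and floor, its axes parallel to the slab's. Origin at the centre of its underside. Its long side stands 2 mm from one short edge of the slab (on the slab's +y or -y side, changes from run to run), its rim 10 mm below the slab's top, so that things pushed over the edge drop in.
- nut0_c (a point): A brown chestnut, 33 mm across, 22 mm high, flat underneath and domed on top, about 16 g, standing flat side down on the slab. The point is on its axis, 10 mm above its underside. The three stand about 45 mm apart along the slab's own x (at least 35 mm), anywhere along its y up to 80 mm from the middle. Its orientation is of no use.
- nut1_c (a point): A second chestnut, the same as nut0.
- nut2_c (a point): A third chestnut, the same as nut0; the one nearest the snack pot's side of the slab.
- nut0: The same chestnut as nut0_c: its origin at the centre of its flat underside.
- nut1: The same chestnut as nut1_c: origin at the centre of its flat underside.
- nut2: The same chestnut as nut2_c: origin at the centre of its flat underside.
- pot: Purple snack pot with a ribbed screw-top lid, 58 mm across, 55 mm high, 110 g, loose, standing on the slab near its long edge away from the robot. Origin at the centre of its underside. Leave it alone.
- bowl: Lemon-yellow plastic bowl, 112 mm across the rim, 58 mm high, loose, standing on the island about 10 mm from the slab's other short edge. Origin at the centre of its underside. Leave it alone.
- glass: Clear glass cup, 68 mm across, 90 mm high, loose, standing on the island to the left of the work as seen from the robot. Origin at the centre of its underside. Leave it alone.
- clamp: Stainless spring clamp on a 90 x 100 mm foot, fixed, holding a 170 mm silicone plate upright, face along its own x, 200 mm high in all, to the right of the work. Origin at the centre of its underside.

How it is judged:
By the outcome, as a careful person would: the job done as asked, in the order asked, and still so for the second after the job is handed in, with the robot touching nothing.
It also fails if it takes over 54 s, if anything falls off the work surface, if the arm or the gripper's body presses on something with over 40 N, if the wrist force passes 120 N, or if a joint passes its speed limit or range.

## Working session

There is one attempt and no reset: what is moved stays moved. The work goes in short steps, Python scripts to look and compute and a shell command to move; the robot and the scene stay as the last step left them, time stands still between calls to the robot, and variables do not carry over. Pictures are saved under pics/ and viewed, at most 10 in all, crops included, and the job is handed in when it is done.

```bash
mkdir -p pics; python3 - <<'E'
from bench import robot, viewer
import cv2
for n in ("scene","top"):
    cv2.imwrite(f"pics/{n}0.png",viewer.snapshot(n)[:,:,::-1])
    c=viewer.calibration(n); print(n,c)
o=robot.get_obs(); print(o)
E
```

```text
scene {'fx': 471.5862716469198, 'fy': 471.5862716469198, 'cx': 314.136144871188, 'cy': 242.530893309212, 'k1': 0.00226913658295148, 'R': array([[-0.30803336,  0.95135225, -0.00665991],
       [ 0.81862352,  0.26147809, -0.51135579],
       [-0.48473806, -0.1629666 , -0.85934329]]), 't': array([ 0.22340245, -0.3922788 ,  1.36608448])}
top {'fx': 549.588181368526, 'fy': 549.588181368526, 'cx': 317.64435196414655, 'cy': 237.09306628135144, 'k1': -0.12581564209214047, 'R': array([[ 0.00510955, -0.99977627,  0.02052582],
       [-0.98937084, -0.00803722, -0.14519207],
       [ 0.14532456, -0.01956578, -0.98919055]]), 't': array([-0.06100655,  0.54653582,  1.26514898])}
{'time': 0.1, 'joint_positions': array([-1.30909276e+00,  8.79053926e-02,  1.37210243e+00, -4.51758828e-05,
        1.68358262e+00, -1.03102676e-01]), 'qvel': array([-0.00044278, -0.00173851, -0.00511256,  0.00197794,  0.00053142,
        0.00198359]), 'joint_torque': array([ 1.22570851e-03, -3.41253090e+01, -3.03302407e+01,  7.18658161e-02,
        3.04182200e-02, -1.06377634e-04]), 'tool_pos': array([ 0.19605822, -0.51328178,  0.17570834]), 'ee_rot': array([-3.13960086e+00, -1.60951672e-04,  3.64801041e-01]), 'wrist_force': array([-0.24887941, -0.49284131, -0.0415143 ]), 'wrist_torque': array([ 0.00774357, -0.00163634,  0.03167043]), 'finger_force': 0.0, 'width': 0.09380481419533375}
```

View pics/top0.png

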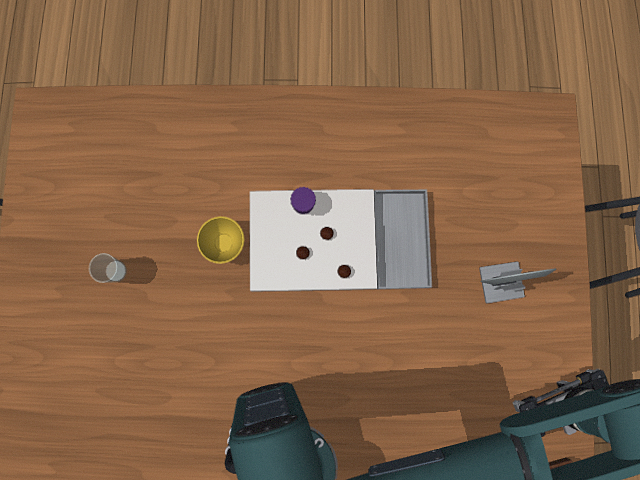

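View pics/scene0.png

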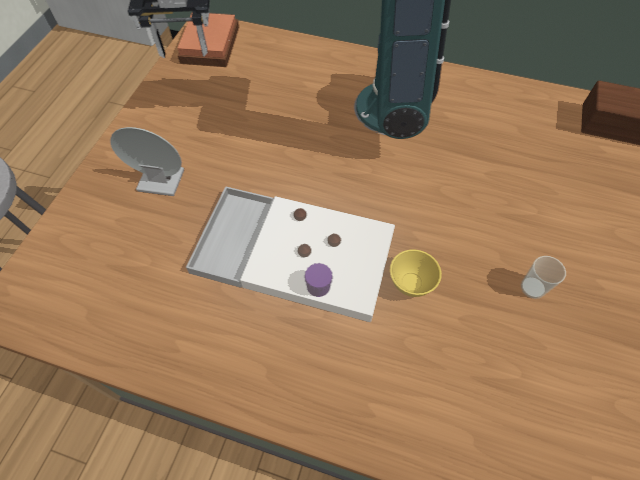

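The top view shows the tray on the slab's -y (image right) side. The nuts are near (327,233), (303,252) and (345,271), the pot at (303,200) and the bowl at (220,240). The scene view agrees, with nothing else on the slab.

```bash
cat > h.py <<'E'
import numpy as np, cv2
from bench import robot, viewer
def ray(n,uv,z):
    c=viewer.calibration(n); K=np.array([[c['fx'],0,c['cx']],[0,c['fy'],c['cy']],[0,0,1]])
    p=cv2.undistortPoints(np.array(uv,float).reshape(-1,1,2),K,np.array([c['k1'],0,0,0,0.])).reshape(-1,2)
    d=np.c_[p,np.ones(len(p))]@c['R']; o=-c['R'].T@c['t']
    return o+d*((z-o[2])/d[:,2])[:,None]
def blobs(m,lo,hi):
    n,l,s,c=cv2.connectedComponentsWithStats(m.astype(np.uint8))
    return [(c[i],s[i]) for i in range(1,n) if lo<s[i,4]<hi]
E
python3 - <<'E'
from h import *
np.set_printoptions(precision=4,suppress=True)
for n in("top","scene"):
    im=cv2.imread(f"pics/{n}0.png"); hsv=cv2.cvtColor(im,cv2.COLOR_BGR2HSV); h,s,v=cv2.split(hsv)
    w=((s<30)&(v>200)).astype(np.uint8)
    cs=max(cv2.findContours(w,0,2)[0],key=cv2.contourArea); hull=cv2.convexHull(cs)
    q=cv2.boxPoints(cv2.minAreaRect(hull))
    ap=cv2.approxPolyDP(hull,8,True).reshape(-1,2); print(n,"slab",ap.tolist()); print(ray(n,ap,.04))
    x,y,ww,hh=cv2.boundingRect(hull)
    poly=np.zeros_like(w); cv2.fillConvexPoly(poly,hull,1)
    for c,st in blobs((poly>0)&(v<90)&~((h>115)&(h<160)&(s>60)),40,1500): print("dark",c,st,ray(n,c,.05))
    for c,st in blobs((h>115)&(h<160)&(s>60),100,3000): print("pot",c,st[4],ray(n,c,.095))
    for c,st in blobs((h>22)&(h<35)&(s>140)&(v>100),500,5000): print("bowl",c,ray(n,c,.05))
E
```

```text
top slab [[373, 191], [376, 287], [250, 289], [250, 192]]
[[ 0.6607 -0.1906  0.04  ]
 [ 0.4293 -0.1955  0.04  ]
 [ 0.4227  0.1006  0.04  ]
 [ 0.6553  0.106   0.04  ]]
dark [326.5954 232.9084] [320 227  14  13 131] [[ 0.5557 -0.0783  0.05  ]]
dark [302.6412 252.3053] [296 247  14  12 131] [[ 0.5091 -0.0222  0.05  ]]
dark [344.0735 270.8824] [338 265  13  13 136] [[ 0.4661 -0.1195  0.05  ]]
pot [302.7622 199.731 ] 513 [[ 0.6254 -0.0217  0.095 ]]
bowl [221.3338 238.6146] [[0.5401 0.1699 0.05  ]]
scene slab [[275, 197], [394, 225], [372, 315], [241, 280]]
[[ 0.4305 -0.1959  0.04  ]
 [ 0.4219  0.0998  0.04  ]
 [ 0.657   0.1066  0.04  ]
 [ 0.6654 -0.1886  0.04  ]]
pot [318.1549 275.2736] 497 [[ 0.6289 -0.0217  0.095 ]]
```

```bash
python3 -m handwheel '[[0.2,-0.12,0,0,0,-0.2],[0.4,-0.25,0,0,0,-0.4],[0.6,-0.37,0,0,0,-0.6],[0.8,-0.5,0,0,0,-0.8],[0.95,-0.59,0,0,0,-0.95],[1,-0.62,0,0,0,-1],[1,-0.62,0,0,0,-1],[1,-0.62,0,0,0,-1]]' 1
cat > go.py <<'E'
import sys
from h import *
from scipy.spatial.transform import Rotation as Ro
np.set_printoptions(precision=4,suppress=True)
t=np.array(list(map(float,sys.argv[1:4]))); o=robot.get_obs()
R=Ro.from_euler('xyz',o['ee_rot']); G=Ro.from_euler('xyz',[np.pi,0,float(sys.argv[4]) if len(sys.argv)>4 else 1.593])
print(o['time'],o['tool_pos'],o['ee_rot'],o['width'],o['wrist_force'],'units',R.inv().apply(t-o['tool_pos'])/.2,np.degrees((R.inv()*G).as_rotvec())/30)
E
python3 go.py .555 -.042 .15
```

```text
time: 0.77
tool_pos: [0.3393, -0.3256, 0.1765]
ee_rot: [-3.141, 0.0, 0.891]
wrist_force: [0.5, -0.1, 0.5]
width: 0.044
finger_force: 0.0
0.7667 [ 0.3393 -0.3256  0.1765] [-3.1412  0.0005  0.8912] 0.04401882636834975 [ 0.4797 -0.093   0.453 ] units [ 1.7807 -0.0521  0.1319] [-0.001   0.0006 -1.3403]
```

```bash
python3 -m handwheel '[[0.2,0,0,0,0,-0.2],[0.4,-0.01,0,0,0,-0.4],[0.6,-0.02,0.05,0,0,-0.6],[0.8,-0.03,0.08,0,0,-0.8],[0.95,-0.03,0.1,0,0,-0.95],[1,-0.03,0.1,0,0,-1],[1,-0.03,0.1,0,0,-1]]' 1
python3 go.py .555 -.042 .15
```

```text
time: 1.35
tool_pos: [0.4606, -0.1673, 0.156]
ee_rot: [-3.14, 0.0, 1.413]
wrist_force: [0.7, -0.5, -0.1]
width: 0.0004
finger_force: 0.0
1.35 [ 0.4606 -0.1673  0.156 ] [-3.1401  0.      1.4134] 0.0004451350575040221 [ 0.6826 -0.4966 -0.1241] units [0.6926 0.3678 0.0296] [-0.0029 -0.0003 -0.343 ]
```

```bash
python3 -m handwheel '[[0.18,0.1,0.01,0,0,-0.15],[0.36,0.2,0.03,0,0,-0.3],[0.54,0.3,0.03,0,0,-0.34],[0.66,0.35,0.03,0,0,-0.34],[0.69,0.37,0.03,0,0,-0.34],[0.69,0.37,0.03,0,0,-0.34],[0.69,0.37,0.03,0,0,-0.34]]' 1
python3 go.py .555 -.042 .047
python3 - <<'E'
from h import *
cv2.imwrite("pics/w1.png",viewer.snapshot("wrist")[:,:,::-1])
np.set_printoptions(precision=4,suppress=True)
im=cv2.imread("pics/w1.png"); h,s,v=cv2.split(cv2.cvtColor(im,cv2.COLOR_BGR2HSV))
for c,st in blobs((v<90)&(s>80),200,20000): print(c,st,ray("wrist",c,.05))
E
```

```text
time: 1.93
tool_pos: [0.5547, -0.0454, 0.1508]
ee_rot: [-3.141, 0.002, 1.587]
wrist_force: [0.4, -0.0, -0.7]
width: 0.0003
finger_force: 0.0
1.9333 [ 0.5547 -0.0454  0.1508] [-3.1409  0.0016  1.5873] 0.0002599535866016375 [ 0.3657 -0.0454 -0.6755] units [0.018  0.002  0.5189] [-0.0014  0.003  -0.0109]
[301.8346   6.7595] [ 233    0  141   15 2025] [[0.5391 0.1044 0.05  ]]
[411.5692 206.5998] [383 168  95  86 882] [[ 0.6221 -0.0308  0.05  ]]
[255.3655 198.5982] [239 179  38  37 911] [[ 0.5051 -0.0266  0.05  ]]
[320.266 265.191] [ 301  248   40   39 1094] [[ 0.5543 -0.0787  0.05  ]]
[209.3908 311.5183] [ 191  294   38   36 1090] [[ 0.4649 -0.1204  0.05  ]]
[104.3459 473.1269] [  35  453  159   27 1616] [[ 0.3501 -0.2963  0.05  ]]
```

View pics/w1.png

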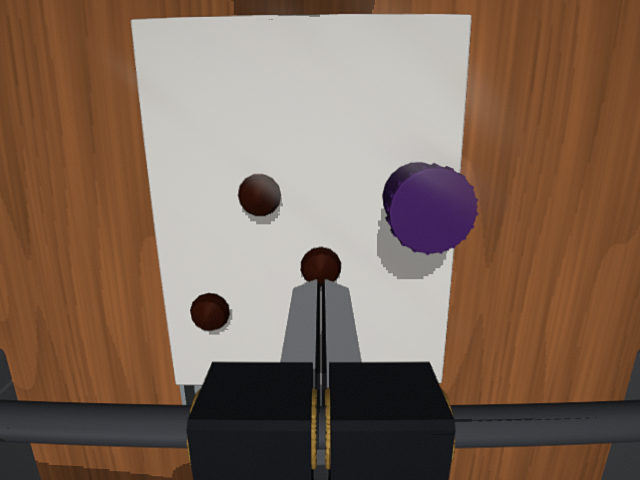

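The wrist view shows the nuts at (260,195), (320,265) and (210,312), matching the first estimates. The finger is lined up behind the far nut, so I'll descend there and sweep.

```bash
python3 -m handwheel '[[0.02,0,0.1,0,0,0],[0.02,0,0.22,0,0,0],[0.02,0,0.34,0,0,0],[0.02,0,0.42,0,0,0],[0.02,0,0.48,0,0,0],[0.02,0,0.515,0,0,0],[0.02,0,0.515,0,0,0],[0.02,0,0.515,0,0,0]]' 1
python3 -m handwheel '[[-0.03,0,0,0,0,0],[-0.07,0,0,0,0,0],[-0.11,0,0,0,0,0],[-0.15,0,0,0,0,0],[-0.19,0,0,0,0,0],[-0.23,0,0,0,0,0],[-0.27,0,0,0,0,0],[-0.31,0,0,0,0,0],[-0.35,0,0,0,0,0],[-0.35,0,0,0,0,0]]'
python3 - <<'E'
from h import *
cv2.imwrite("pics/w2.png",viewer.snapshot("wrist")[:,:,::-1])
E
python3 go.py .558 -.195 .047
```

```text
time: 2.65
tool_pos: [0.5553, -0.0399, 0.0485]
ee_rot: [3.141, 0.0, 1.589]
wrist_force: [-1.0, 0.5, -0.3]
width: 0.0004
finger_force: 0.0
time: 3.48
tool_pos: [0.5565, -0.1108, 0.0477]
ee_rot: [-3.142, 0.001, 1.588]
wrist_force: [-0.4, 0.2, 0.3]
width: 0.0005
finger_force: 0.0
3.5333 [ 0.5564 -0.1099  0.0477] [-3.1415 -0.      1.5887] 0.0002942021803152238 [ 0.6014  0.5033 -0.8864] units [-0.4254  0.0003  0.0035] [-0.0002 -0.     -0.0082]
```

View pics/w2.png

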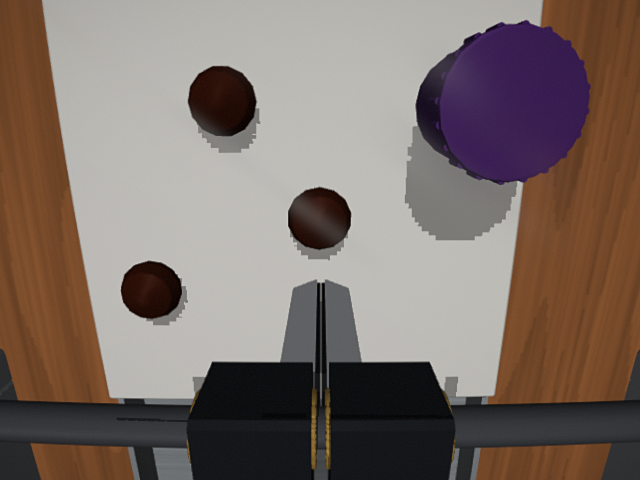

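The nut at (320,218) is now behind the fingertips at (320,283), so the fingers missed it or passed over it. I'll check with numbers.

```bash
python3 - <<'E'
from h import *
np.set_printoptions(precision=4,suppress=True)
print(ray("wrist",[[320,218],[222,101],[151,290],[320,283]],.05), ray("wrist",[320,218],.045))
c=viewer.calibration("wrist"); p=robot.get_obs()['tool_pos']; print(c['R']@p+c['t'],c['R'],c['t'])
q=c['R']@p+c['t']; print("tcp px",q[:2]/q[2]*c['fx']+[c['cx'],c['cy']])
im=viewer.snapshot("top")[:,:,::-1]; cv2.imwrite("pics/t2.png",cv2.resize(im[170:310,230:450],None,fx=3.6,fy=3.6,interpolation=2))
im=viewer.snapshot("scene")[:,:,::-1]; cv2.imwrite("pics/s2.png",cv2.resize(im[120:330,180:460],None,fx=2.8,fy=2.8))
E
```

```text
[[ 0.555  -0.0787  0.05  ]
 [ 0.5083 -0.0231  0.05  ]
 [ 0.4655 -0.1198  0.05  ]
 [ 0.5556 -0.1139  0.05  ]] [[ 0.555 -0.08   0.045]]
[0.0006 0.0203 0.2223] [[ 0.9998  0.0179  0.0007]
 [ 0.017  -0.9577  0.2874]
 [ 0.0058 -0.2873 -0.9578]] [-0.5538 -0.1081  0.2332]
tcp px [321.6216 274.3162]
```

View pics/s2.png

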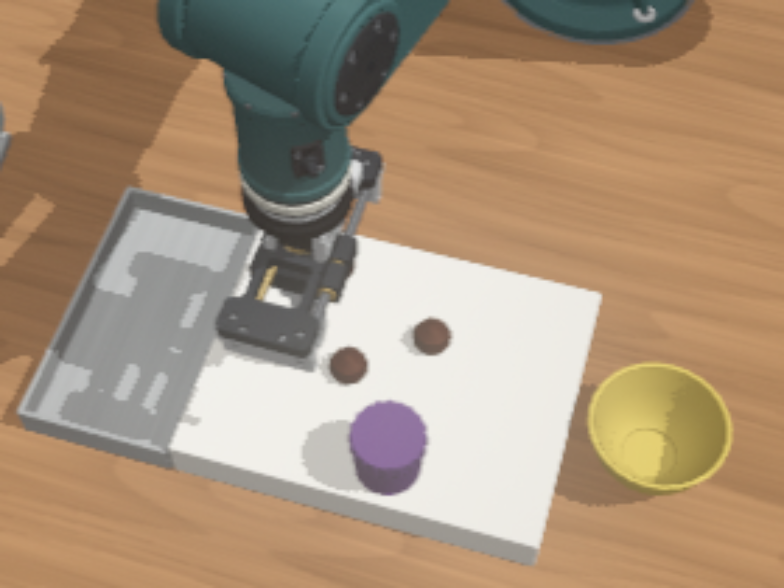

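The nut has not moved and the force stayed near zero. The fingertips seem to ride higher than the reported TCP, so I'll feel for the slab here in small steps.

```bash
for i in 1; do python3 -m handwheel '[[0,0,0.01,0,0,0],[0,0,0.02,0,0,0],[0,0,0.025,0,0,0],[0,0,0.025,0,0,0]]'; done; python3 -m handwheel '[[0,0,0.005,0,0,0],[0,0,0.01,0,0,0],[0,0,0.01,0,0,0],[0,0,0.01,0,0,0]]'
```

```text
time: 3.97
tool_pos: [0.5561, -0.1086, 0.0422]
ee_rot: [-3.141, -0.0, 1.591]
wrist_force: [-0.2, -0.2, 0.4]
width: 0.0005
finger_force: 0.0
time: 4.3
tool_pos: [0.5564, -0.1091, 0.0407]
ee_rot: [-3.142, 0.0, 1.59]
wrist_force: [0.1, 1.0, 0.6]
width: 0.0007
finger_force: 0.0
```

View pics/t2.png

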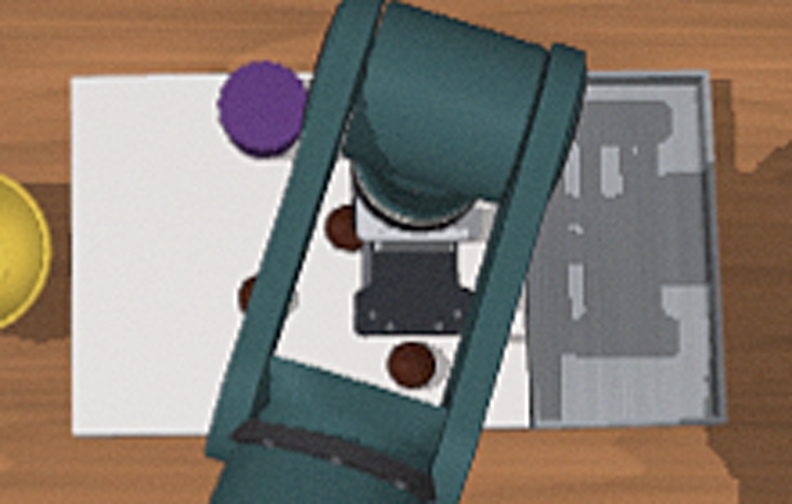

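The top view crop shows all three nuts unmoved, with the gripper past the far nut. There is still no contact, so I'll keep going down in guarded steps.

```bash
python3 -m handwheel '[[0,0,0.01,0,0,0],[0,0,0.02,0,0,0],[0,0,0.02,0,0,0]]'|grep -E 'pos|force'; python3 go.py .558 -.195 .047;  python3 - <<'E'
from h import *
cv2.imwrite("pics/w3.png",viewer.snapshot("wrist")[:,:,::-1])
E
```

```text
tool_pos: [0.5561, -0.109, 0.0362]
wrist_force: [-0.1, 0.7, 1.2]
finger_force: 0.0
4.55 [ 0.5561 -0.109   0.0362] [-3.1407 -0.0002  1.59  ] 0.00020644928152207495 [-0.1007  0.652   1.2202] units [-0.4301  0.0012 -0.0541] [-0.0017 -0.0004 -0.0057]
```

View pics/w3.png

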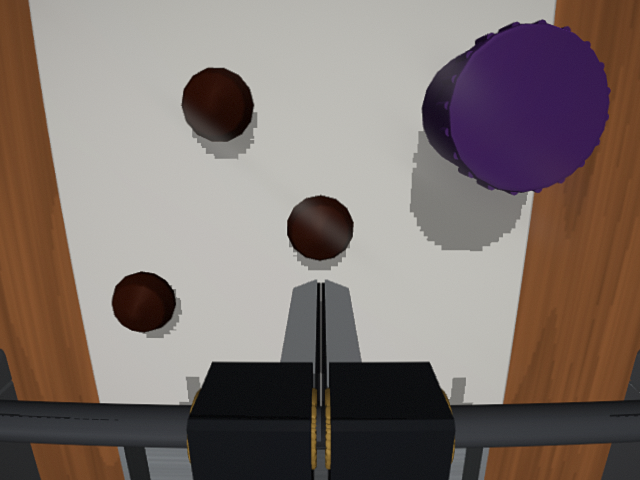

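The nut is at (320,228) and the tips at (320,283), still with no contact. I'll continue in guarded 2 mm steps.

```bash
cat > g.py <<'E'
import sys
from bench import robot
o=robot.get_obs(); print(round(o['time'],2),o['tool_pos'].round(4),o['wrist_force'].round(1)); sys.exit(abs(o['wrist_force'][2])>4)
E
H="python3 -m handwheel"
$H '[[0,0,0.01,0,0,0],[0,0,0.01,0,0,0]]' >/dev/null; python3 g.py &&
$H '[[0,0,0.01,0,0,0],[0,0,0.01,0,0,0]]' >/dev/null; python3 g.py &&
$H '[[0,0,0.01,0,0,0],[0,0,0.01,0,0,0]]' >/dev/null; python3 g.py &&
$H '[[0,0,0.01,0,0,0],[0,0,0.01,0,0,0]]' >/dev/null; python3 g.py &&
$H '[[0,0,0.01,0,0,0],[0,0,0.01,0,0,0]]' >/dev/null; python3 g.py &&
$H '[[0,0,0.01,0,0,0],[0,0,0.01,0,0,0]]' >/dev/null; python3 g.py
```

```text
4.77 [ 0.5562 -0.109   0.0344] [-0.3  0.2  0.2]
4.77 [ 0.5562 -0.109   0.0344] [-0.3  0.2  0.2]
4.77 [ 0.5562 -0.109   0.0344] [-0.3  0.2  0.2]
4.77 [ 0.5562 -0.109   0.0344] [-0.3  0.2  0.2]
4.77 [ 0.5562 -0.109   0.0344] [-0.3  0.2  0.2]
4.77 [ 0.5562 -0.109   0.0344] [-0.3  0.2  0.2]False
False
False
False
False
False
```

```bash
sed -i 's/sys.exit(\(.*\))$/sys.exit(int(\1))/' g.py
H="python3 -m handwheel"
$H '[[0,0,0.01,0,0,0],[0,0,0.01,0,0,0]]' >/dev/null; python3 g.py &&
$H '[[0,0,0.01,0,0,0],[0,0,0.01,0,0,0]]' >/dev/null; python3 g.py &&
$H '[[0,0,0.01,0,0,0],[0,0,0.01,0,0,0]]' >/dev/null; python3 g.py &&
$H '[[0,0,0.01,0,0,0],[0,0,0.01,0,0,0]]' >/dev/null; python3 g.py &&
$H '[[0,0,0.01,0,0,0],[0,0,0.01,0,0,0]]' >/dev/null; python3 g.py
```

```text
4.93 [ 0.5562 -0.109   0.0324] [-0.4  0.2  1. ]
5.1 [ 0.5562 -0.109   0.0304] [-0.4  0.1 -0.1]
5.27 [ 0.5562 -0.109   0.0284] [ 0.4 -0.1 -0.8]
5.43 [ 0.5562 -0.109   0.0264] [ 0.8  0.5 -0.6]
5.6 [ 0.5562 -0.109   0.0244] [-0.1 -0.5  0.1]
```

```bash
H="python3 -m handwheel"
$H '[[0,0,0.01,0,0,0],[0,0,0.01,0,0,0]]' >/dev/null; python3 g.py &&
$H '[[0,0,0.01,0,0,0],[0,0,0.01,0,0,0]]' >/dev/null; python3 g.py &&
$H '[[0,0,0.01,0,0,0],[0,0,0.01,0,0,0]]' >/dev/null; python3 g.py &&
$H '[[0,0,0.01,0,0,0],[0,0,0.01,0,0,0]]' >/dev/null; python3 g.py &&
$H '[[0,0,0.01,0,0,0],[0,0,0.01,0,0,0]]' >/dev/null; python3 g.py
```

```text
5.77 [ 0.5562 -0.109   0.0224] [ 0.   0.5 -0.6]
5.93 [ 0.5562 -0.109   0.0204] [ 0.6  0.6 -0.2]
6.1 [ 0.5562 -0.109   0.0184] [-0.6 -0.3 -0.9]
6.27 [ 0.5562 -0.109   0.0164] [-0.8  0.3 -0.6]
6.43 [ 0.5562 -0.109   0.0144] [ 0.4  0.4 -0.9]
```

```bash
python3 - <<'E'
from h import *
np.set_printoptions(precision=4,suppress=True)
c=viewer.calibration("wrist"); im=viewer.snapshot("wrist")[:,:,::-1].copy(); cv2.imwrite("pics/w4.png",im)
h,s,v=cv2.split(cv2.cvtColor(im,cv2.COLOR_BGR2HSV))
for k,st in blobs((v<90)&(s>80),1000,20000): print(k,st,ray("wrist",k,.05))
print(c['fx'],c['cx'],c['cy'],-c['R'].T@c['t'])
p=robot.get_obs()['tool_pos']
for dy in(-.008,0,.008):
  for dz in(0,.01,.02,.03,.04):
    q=c['R']@(p+[0,dy,dz])+c['t']; print(dy,dz,q[:2]/q[2]*c['fx']+[c['cx'],c['cy']],'25mm=',.025/q[2]*c['fx'])
E
```

```text
[208.2983  95.2869] [ 166   63   78   74 3744] [[ 0.5101 -0.0207  0.05  ]]
[317.138  243.7742] [ 283  206   73   71 3304] [[ 0.5537 -0.0808  0.05  ]]
[124.1125 322.1357] [  90  290   70   65 3574] [[ 0.4654 -0.1204  0.05  ]]
421.16269759808915 320.4904623279714 235.89095754484114 [ 0.554  -0.0257  0.2215]
-0.008 0 [321.402  288.3594] 25mm= 46.894770731955475
-0.008 0.01 [321.4466 296.3269] 25mm= 48.98447695555403
-0.008 0.02 [321.4954 305.0377] 25mm= 51.26911079052259
-0.008 0.03 [321.5489 314.6007] 25mm= 53.77728078369218
-0.008 0.04 [321.6079 325.1475] 25mm= 56.54348175869951
0 0 [321.7031 274.3824] 25mm= 47.37969907582211
0 0.01 [321.7617 281.8064] 25mm= 49.513830536430774
0 0.02 [321.8259 289.9308] 25mm= 51.84928634022784
0 0.03 [321.8964 298.8596] 25mm= 54.4159647684752
0 0.04 [321.9743 308.7184] 25mm= 57.249992609959634
0.008 0 [322.0104 260.1132] 25mm= 47.87476128296365
0.008 0.01 [322.0837 266.9687] 25mm= 50.05475008573651
0.008 0.02 [322.164  274.4782] 25mm= 52.44274303963082
0.008 0.03 [322.2523 282.7401] 25mm= 55.07000170787094
0.008 0.04 [322.3499 291.8735] 25mm= 57.97438256801356
```

View pics/w4.png

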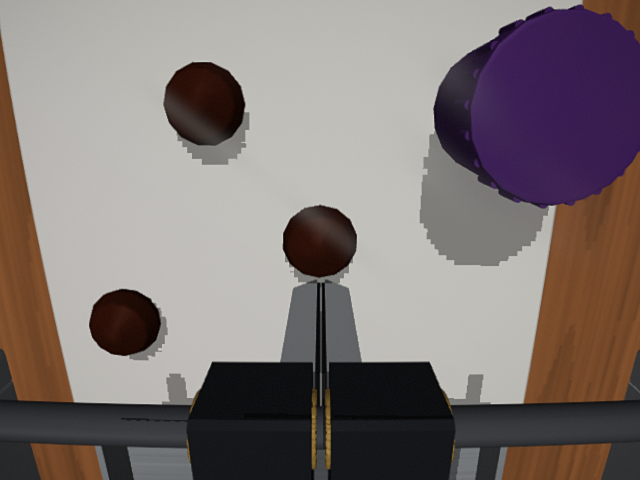

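The camera geometry puts the tip edge (320,283) about 30 mm above the reported TCP, so the tips should be about 4 mm above the slab. A short feel will confirm it.

```bash
H="python3 -m handwheel"
$H '[[0,0,0.01,0,0,0],[0,0,0.01,0,0,0]]' >/dev/null; python3 g.py &&
$H '[[0,0,0.01,0,0,0],[0,0,0.01,0,0,0]]' >/dev/null; python3 g.py &&
$H '[[0,0,0.005,0,0,0],[0,0,0.005,0,0,0]]' >/dev/null; python3 g.py &&
$H '[[0,0,0.005,0,0,0],[0,0,0.005,0,0,0]]' >/dev/null; python3 g.py &&
$H '[[0,0,0.005,0,0,0],[0,0,0.005,0,0,0]]' >/dev/null; python3 g.py
```

```text
6.65 [ 0.5563 -0.109   0.0124] [-0.7 -0.9 -0.2]
6.82 [ 0.5568 -0.1091  0.0116] [-0.8  1.   3.9]
6.98 [ 0.5568 -0.1091  0.0116] [-3.   0.8  8.4]
6.98 [ 0.5568 -0.1091  0.0116] [-3.   0.8  8.4]
6.98 [ 0.5568 -0.1091  0.0116] [-3.   0.8  8.4]
```

Contact comes at TCP z 0.0117, so the tips are 28 mm above the reported TCP. I'll sweep at TCP z 0.016: rise, go back over the nut, descend behind it.

```bash
H="python3 -m handwheel"
$H '[[0,0,-0.06,0,0,0],[0,0,-0.14,0,0,0],[0,0,-0.19,0,0,0],[0.08,0,-0.19,0,0,0],[0.2,0,-0.19,0,0,0],[0.3,0,-0.19,0,0,0],[0.34,0,-0.19,0,0,0],[0.34,0,-0.19,0,0,0],[0.34,0,-0.19,0,0,0]]' 1
python3 go.py .555 -.042 .016
```

```text
time: 7.73
tool_pos: [0.5553, -0.0414, 0.048]
ee_rot: [3.141, 0.001, 1.591]
wrist_force: [0.2, -0.6, 0.3]
width: 0.0007
finger_force: 0.0
7.7333 [ 0.5553 -0.0414  0.048 ] [3.1412 0.001  1.5909] 0.0007026914123504358 [ 0.2417 -0.6461  0.2917] units [-0.0029 -0.0017  0.1598] [ 0.0007  0.0019 -0.004 ]
```

```bash
H="python3 -m handwheel"
$H '[[0,0,0.05,0,0,0],[0,0,0.1,0,0,0],[0,0,0.14,0,0,0],[0,0,0.16,0,0,0],[0,0,0.16,0,0,0],[0,0,0.16,0,0,0]]' 1 >/dev/null; python3 g.py
$H '[[-0.03,0,0,0,0,0],[-0.07,0,0,0,0,0],[-0.11,0,0,0,0,0],[-0.15,0,0,0,0,0],[-0.19,0,0,0,0,0],[-0.23,0,0,0,0,0],[-0.27,0,0,0,0,0],[-0.31,0,0,0,0,0],[-0.35,0,0,0,0,0],[-0.35,0,0,0,0,0]]' >/dev/null
python3 go.py .558 -.195 .016
python3 - <<'E'
from h import *
im=viewer.snapshot("wrist")[:,:,::-1].copy(); cv2.imwrite("pics/w5.png",im)
h,s,v=cv2.split(cv2.cvtColor(im,cv2.COLOR_BGR2HSV))
for k,st in blobs((v<90)&(s>80),600,20000): print(k,st,ray("wrist",k,.05))
E
```

```text
8.23 [ 0.5547 -0.0413  0.0149] [-0.8 -0.1 -0.1]
9.0667 [ 0.5565 -0.1129  0.0158] [3.1415 0.0009 1.5884] 0.0006321725006607668 [-0.3545  0.4331  0.4355] units [-0.4107  0.0001 -0.0007] [ 0.0002  0.0017 -0.0087]
[206.14609393  88.30823696] [ 165   53   79   78 4237] [[ 0.50941735 -0.02096962  0.05      ]]
[123.86237762 313.57062937] [  89  281   71   66 3575] [[ 0.46537231 -0.11950202  0.05      ]]
```

The far nut is now hidden ahead of the fingers, so it is moving with them. I'll push on over the edge.

```bash
H="python3 -m handwheel"
$H '[[-0.04,0,0,0,0,0],[-0.08,0,0,0,0,0],[-0.13,0,0,0,0,0],[-0.18,0,0,0,0,0],[-0.23,0,0,0,0,0],[-0.28,0,0,0,0,0],[-0.33,0,0,0,0,0],[-0.38,0,0,0,0,0],[-0.42,0,0,0,0,0],[-0.42,0,0,0,0,0]]' >/dev/null
python3 go.py .558 -.195 .046
python3 - <<'E'
from h import *
im=viewer.snapshot("scene")[:,:,::-1].copy(); cv2.imwrite("pics/s3.png",im)
h,s,v=cv2.split(cv2.cvtColor(im,cv2.COLOR_BGR2HSV))
m=np.zeros_like(v); m[185:320,185:400]=1
for k,st in blobs((v<80)&(h<15)&(s>50)&(m>0),20,400): print(k,st,ray("scene",k,.05),ray("scene",k,.015))
im=viewer.snapshot("top")[:,:,::-1].copy(); cv2.imwrite("pics/t3.png",im)
h,s,v=cv2.split(cv2.cvtColor(im,cv2.COLOR_BGR2HSV))
m=np.zeros_like(v); m[185:295,245:435]=1
for k,st in blobs((v<80)&(h<15)&(s>50)&(m>0),20,400): print(k,st,ray("top",k,.05),ray("top",k,.015))
E
```

```text
9.95 [ 0.5581 -0.1971  0.0158] [3.1414 0.0008 1.5881] 0.00038099609230923267 [ 0.2444 -0.4902 -0.662 ] units [ 0.0101 -0.0003 -0.1511] [ 0.0003  0.0016 -0.0093]
[404.6 233.4] [402 229   5  10  25] [[ 0.55608179 -0.26380272  0.05      ]] [[ 0.56151166 -0.27013498  0.015     ]]
[302.61403509 252.46491228] [297 247  12  12 114] [[ 0.50877206 -0.02209786  0.05      ]] [[ 0.51291041 -0.02183172  0.015     ]]
```

The nut shows at (404,233) in the top view, which puts it in the tray at y ≈ -0.27. Next is the middle nut at (0.509,-0.022).

```bash
H="python3 -m handwheel"
$H '[[0,0,-0.1,0,0,0],[0,0,-0.2,0,0,0],[0.15,-0.04,-0.22,0,0,0],[0.35,-0.09,-0.22,0,0,0],[0.55,-0.14,-0.22,0,0,0],[0.75,-0.19,-0.22,0,0,0],[0.92,-0.23,-0.22,0,0,0],[1,-0.25,-0.22,0,0,0],[1,-0.25,-0.22,0,0,0],[1,-0.25,-0.22,0,0,0]]' >/dev/null
python3 go.py .508 .014 .016
```

```text
10.8833 [0.5041 0.0049 0.06  ] [3.141  0.0006 1.593 ] 0.0005183131327092609 [1.1543 0.1331 0.4359] units [0.045  0.0203 0.2201] [ 0.0012  0.0011 -0.0001]
```

```bash
H="python3 -m handwheel"
$H '[[0.045,0.02,0,0,0,0],[0.045,0.02,0.06,0,0,0],[0.045,0.02,0.12,0,0,0],[0.045,0.02,0.18,0,0,0],[0.045,0.02,0.215,0,0,0],[0.045,0.02,0.215,0,0,0],[0.045,0.02,0.215,0,0,0]]' >/dev/null; python3 g.py
$H '[[-0.03,0,0,0,0,0],[-0.07,0,0,0,0,0],[-0.11,0,0,0,0,0],[-0.16,0,0,0,0,0],[-0.21,0,0,0,0,0],[-0.26,0,0,0,0,0],[-0.31,0,0,0,0,0],[-0.36,0,0,0,0,0],[-0.41,0,0,0,0,0],[-0.45,0,0,0,0,0]]' >/dev/null
python3 go.py .512 -.197 .016
python3 - <<'E'
from h import *
im=viewer.snapshot("wrist")[:,:,::-1].copy(); cv2.imwrite("pics/w6.png",im)
h,s,v=cv2.split(cv2.cvtColor(im,cv2.COLOR_BGR2HSV))
for k,st in blobs((v<90)&(s>80),600,20000): print(k,st,ray("wrist",k,.05))
E
```

```text
11.47 [0.5072 0.0127 0.0154] [ 0.1 -0.2 -0.1]
12.3 [ 0.5098 -0.0783  0.0168] [3.1416 0.0003 1.5894] 0.0002747276749665177 [0.4625 0.7332 0.5117] units [-0.5936 -0.0001  0.004 ] [ 0.      0.0005 -0.0069]
[57.11780722 94.1450354 ] [    0     0   136   314 11018] [[0.4017039  0.00941414 0.05      ]]
[601.75931842 200.33528576] [  530   127   110   164 11268] [[ 0.6300044  -0.03013111  0.05      ]]
[ 42.86525573 342.3696649 ] [   0  212  159  194 2835] [[ 0.37580837 -0.1042761   0.05      ]]
[624.03326613 360.90221774] [602 292  38 111 992] [[ 0.65990221 -0.1102188   0.05      ]]
[217.11375948 365.73889491] [190 348  70  68 923] [[ 0.46027926 -0.11425619  0.05      ]]
[ 90.84989858 461.88793103] [  30  443  137   37 1972] [[ 0.38762191 -0.17726626  0.05      ]]
[594.98712999 461.87001287] [571 443  41  37 777] [[ 0.66028295 -0.17405384  0.05      ]]
```

```bash
H="python3 -m handwheel"
$H '[[-0.05,0,0,0,0,0],[-0.11,0,0,0,0,0],[-0.17,0,0,0,0,0],[-0.23,0,0,0,0,0],[-0.29,0,0,0,0,0],[-0.35,0,0,0,0,0],[-0.41,0,0,0,0,0],[-0.47,0,0,0,0,0],[-0.53,0,0,0,0,0],[-0.58,0,0,0,0,0]]' >/dev/null
$H '[[-0.02,0,0,0,0,0],[-0.02,0,0,0,0,0],[-0.02,0,-0.08,0,0,0],[0.05,0,-0.17,0,0,0],[0.12,0,-0.22,0,0,0],[0.2,0,-0.22,0,0,0],[0.3,0,-0.22,0,0,0],[0.4,0,-0.22,0,0,0],[0.5,0,-0.22,0,0,0],[0.5,0,-0.22,0,0,0]]' >/dev/null
python3 go.py .465 -.085 .016
python3 - <<'E'
from h import *
for n,b in(("wrist",(0,480,0,640)),("top",(185,295,245,435)),("scene",(185,320,185,400))):
    im=viewer.snapshot(n)[:,:,::-1].copy(); cv2.imwrite(f"pics/{n}7.png",im)
    h,s,v=cv2.split(cv2.cvtColor(im,cv2.COLOR_BGR2HSV))
    m=np.zeros_like(v); m[b[0]:b[1],b[2]:b[3]]=1
    for k,st in blobs((v<90)&((h<15)|(h>170))&(s>60)&(m>0),25,4000): print(n,k,st,ray(n,k,.05),ray(n,k,.015))
E
```

```text
14.0167 [ 0.5098 -0.0888  0.0609] [ 3.1415 -0.002   1.5946] 0.0003634651545592823 [-0.092  -0.3937 -0.8038] units [ 0.0239 -0.2234  0.2245] [ 0.0002 -0.0038  0.0031]
wrist [10.41509434  9.96226415] [ 8  0  6 24 53] [[0.35508341 0.03869087 0.05      ]] [[0.33066207 0.04610043 0.015     ]]
wrist [76.80169972 27.16147309] [ 68   0  15  71 353] [[0.38820069 0.03021509 0.05      ]] [[0.36909504 0.0362642  0.015     ]]
wrist [616.6        230.44444444] [614 223   6  15  45] [[ 0.6733565  -0.06591901  0.05      ]] [[ 0.70002154 -0.0753005   0.015     ]]
wrist [242.28435805 316.48191682] [ 215  291   55   52 2212] [[ 0.46505539 -0.12232508  0.05      ]] [[ 0.45828578 -0.14076037  0.015     ]]
wrist [  8.70454545 345.47727273] [  7 335   5  22  44] [[ 0.32004438 -0.14714258  0.05      ]] [[ 0.28999889 -0.16956136  0.015     ]]
wrist [ 51.48837209 401.23255814] [ 17 397  72   7  86] [[ 0.34010429 -0.18677778  0.05      ]] [[ 0.31327863 -0.21555845  0.015     ]]
wrist [587.5        401.29347826] [551 398  74   6  92] [[ 0.68182726 -0.17908979  0.05      ]] [[ 0.70985196 -0.20663645  0.015     ]
[... 645 characters left out ...]
0.37874501 -0.2538856   0.015     ]]
wrist [320.25906736 471.63212435] [314 462  14  18 193] [[ 0.51259935 -0.2363758   0.05      ]] [[ 0.51346108 -0.27311751  0.015     ]]
top [407.47826087 231.47826087] [402 226  12  12 115] [[ 0.56076518 -0.27080074  0.05      ]] [[ 0.56632291 -0.27732405  0.015     ]]
top [408.76315789 253.36842105] [403 248  12  12 114] [[ 0.50838791 -0.27290745  0.05      ]] [[ 0.51251577 -0.27948827  0.015     ]]
scene [231.38679245 221.03773585] [226 216  12  11 106] [[ 0.53371123 -0.26597037  0.05      ]] [[ 0.5140915  -0.28029972  0.015     ]]
scene [224.52 241.46] [218 236  12  10  50] [[ 0.59014631 -0.2589573   0.05      ]] [[ 0.57266235 -0.27302124  0.015     ]]
```

Two nuts are in the tray. The third is at (0.465,-0.121).

```bash
H="python3 -m handwheel"
$H '[[0.02,-0.1,0,0,0,0],[0.02,-0.2,0,0,0,0],[0.02,-0.223,0,0,0,0],[0.02,-0.223,0,0,0,0],[0.02,-0.223,0.06,0,0,0],[0.02,-0.223,0.12,0,0,0],[0.02,-0.223,0.18,0,0,0],[0.02,-0.223,0.22,0,0,0],[0.02,-0.223,0.22,0,0,0],[0.02,-0.223,0.22,0,0,0]]' >/dev/null; python3 g.py
$H '[[-0.03,0,0,0,0,0],[-0.07,0,0,0,0,0],[-0.12,0,0,0,0,0],[-0.18,0,0,0,0,0],[-0.24,0,0,0,0,0],[-0.3,0,0,0,0,0],[-0.36,0,0,0,0,0],[-0.42,0,0,0,0,0],[-0.48,0,0,0,0,0],[-0.54,0,0,0,0,0]]' >/dev/null
$H '[[-0.02,0,0,0,0,0],[-0.02,0,0,0,0,0],[-0.02,0,0,0,0,0],[-0.02,0,-0.08,0,0,0],[0.05,0,-0.17,0,0,0],[0.12,0,-0.26,0,0,0],[0.2,0,-0.35,0,0,0],[0.3,0,-0.4,0,0,0],[0.3,0,-0.4,0,0,0],[0.3,0,-0.4,0,0,0]]' >/dev/null; python3 g.py
python3 - <<'E'
from h import *
for n,b in(("top",(185,295,245,435)),("scene",(185,320,185,400))):
    im=viewer.snapshot(n)[:,:,::-1].copy(); cv2.imwrite(f"pics/{n}8.png",im)
    h,s,v=cv2.split(cv2.cvtColor(im,cv2.COLOR_BGR2HSV))
    m=np.zeros_like(v); m[b[0]:b[1],b[2]:b[3]]=1
    for k,st in blobs((v<90)&((h<15)|(h>170))&(s>60)&(m>0),25,4000): print(n,k,st[4],ray(n,k,.05),ray(n,k,.015))
    for c,st in blobs((h>115)&(h<160)&(s>60),100,3000): print("pot",c,st[4])
    for c,st in blobs((h>22)&(h<35)&(s>140)&(v>100),500,5000): print("bowl",c)
E
```

```text
15.0 [ 0.4657 -0.0901  0.0165] [-0.6 -0.7  0.1]
16.67 [ 0.4668 -0.137   0.0974] [ 0.3 -0.3  0.6]
top [407.48863636 230.25      ] 88 [[ 0.5637236  -0.27088266  0.05      ]] [[ 0.56936209 -0.2774082   0.015     ]]
top [410.85714286 268.85714286] 63 [[ 0.47167594 -0.27725926  0.05      ]] [[ 0.47480158 -0.28395889  0.015     ]]
pot [302.79882812 199.74023438] 512
bowl [220.83631714 238.92327366]
scene [235.1369863  213.78767123] 146 [[ 0.51200603 -0.26558106  0.05      ]] [[ 0.49156487 -0.27989568  0.015     ]]
pot [318.25667351 275.20944559] 487
```

View pics/scene8.png

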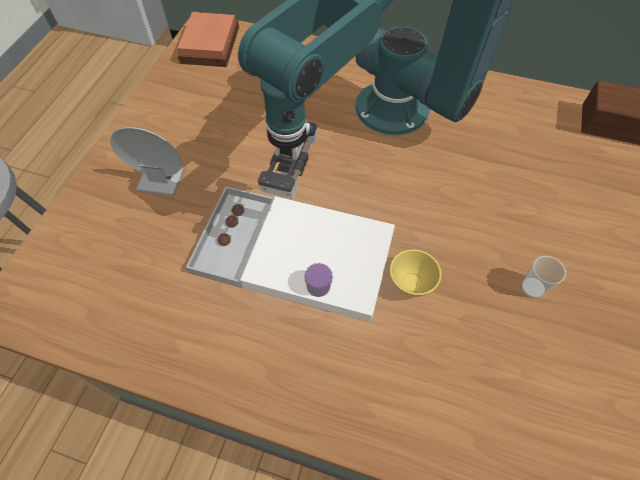

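The three nuts lie in the tray at (238,210), (232,222) and (224,240). The pot, bowl and glass have not moved, and the fingers are well above everything.

```bash
python3 -c "
from bench import robot
print(robot.close_job())"
```

```text
the job is handed in; nothing more can be done
None
```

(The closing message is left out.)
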